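# Strip the mill shaft for cleaning

## Task

Strip the mill shaft for cleaning: turn the slotted stop collar until its slot lines up with the lug on the shaft and draw it off without forcing it, then draw off the long sleeve and after it the wide ring, lifting each so that it clears the lug. Set them gently in the three-bay tray in the order they sat on the shaft: ring in the bay nearest the motor, sleeve in the middle, collar in the far bay. Drop nothing, and leave the jar, the cup and the tamper as they are.

Things in the scene. Friction and masses are not known exactly. Their poses are not given: they have to be found in the camera images.
- stand: Fixed grey mill stand, black motor (84 mm across, lying), horizontal steel shaft with its axis 120 mm above the table. Origin on the table under the motor's front face; the 180 mm long shaft runs from there along the stand's own -y; own z up, own -x the side facing the robot. Shaft diameter 20 mm, with a 32 mm shoulder on its first 20 mm. The shaft is braked and does not turn.
- shaft_lug (a point): Point on the shaft's axis at the middle of its lug, 12 mm short of the free end; axes as the stand's. The lug is 8 mm wide, 12 mm long along the shaft, its crest 16.5 mm from the axis. Seen along the shaft it stands straight up or leans to either side (stand's +x or -x) by up to 0.5 rad; the angle is not given: see or feel it.
- shaft_end (a point): Centre of the shaft's free end face, on its axis, 120 mm up; axes as the stand's (off the end is its -y).
- collar_mid (a point): Centre of the stop collar, outermost: steel C shape, 24 mm thick along the shaft, 50 mm across, flat left and right sides 24 mm high, flat bottom; bore 23 mm, and an 11 mm slot open from bore to rim that passes the lug if turned to it within 0.1 rad. Own y along the shaft, own z through the slot. Starts loose, slot about up, axis 1.5 mm below the shaft's, its face 3 to 9 mm short of the lug.
- collar: The collar; same origin and axes as collar_mid. About 0.16 kg.
- sleeve_mid (a point): Centre of the long sleeve, next on the shaft: steel tube 56 mm long, 52 mm outside, 36 mm bore, own y along its axis. Hangs loose with its axis 8 mm below the shaft's, so its bore catches on the lug unless it is lifted 8 to 14 mm, best 11.
- sleeve: The sleeve; same origin and axes as sleeve_mid. About 0.22 kg.
- ring_mid (a point): Centre of the wide ring, innermost: steel, 26 mm thick along the shaft, 60 mm outside, 36 mm bore, own y along its axis; hangs like the sleeve, axis 8 mm below the shaft's, and needs the same lift.
- ring: The ring; same origin and axes as ring_mid. About 0.26 kg.
- bay1 (a point): Centre of the inner floor (5 mm above the table) of the tray bay nearest the motor. Fixed white tray, 190 mm (its x) by 300 mm (its y); walls 5 mm thick, tops 25 mm above the table; two dividers as high make three bays in a row along its y, each 180 mm in x and about 93 mm in y, centres 98 mm apart. Axes: tray's x and y, z up.
- bay2 (a point): Same for the middle bay. Through all bays run two low ribs along the tray's y, 4 mm wide and 6.5 mm high above the floor, 18 mm either side of the middle (x = 0): a round part laid on its side between them, axis along the tray's y, does not roll.
- bay3 (a point): Same for the bay farthest from the motor.
- jar: Bystander: white jar 72 mm across, 85 mm tall; origin at the centre of its underside.
- cup: Bystander: clear cup 66 mm across, 75 mm tall; origin at the centre of its underside.
- tamper: Bystander: black tamper standing on its 52 mm foot, 100 mm tall; origin at the centre of its underside.

How it is judged:
By the outcome, as a careful person would: the job done as asked, in the order asked, and still so for the second after the job is handed in, with the robot touching nothing.
It also fails if it takes over 72 s, if anything falls off the work surface, if the arm or the gripper's body presses on something with over 40 N, if the wrist force passes 120 N, or if a joint passes its speed limit or range.

## Robot

A 7-joint arm with a two-finger parallel gripper is mounted at the origin on the work surface. World frame = base frame: x ahead of the robot, y to its left, z up, the work surface at z = 0. Lengths are in m, angles in rad, forces in N, time in s.
With the tool pointing down it reaches from about 0.35 to 0.9 m from the base axis. Payload 19.9 kg.
Tool frame: the origin (TCP) lies between the finger pads; the fingertips stand 19 mm ahead of it and the grasp point (between the pads) is the TCP; z points along the fingers, y is the line along which they close (so a half turn about z gives the same grasp; the last joint's range is limited). The gripper opens to 94 mm and grips with 3 to 60 N. Pads are 16 mm wide; open, the fingers measure 119 mm over their backs; the gripper's body (75 mm by 177 mm) begins 78 mm behind the grasp point.
Start: joints at [-0.042, 0.417, -0.01, 1.614, 0.005, 1.111, -0.053], TCP at [0.625, 0, 0.224] pointing down, gripper open.
Joint ranges: [-2.81, 2.81], [-0.39, 2.02], [-1.27, 1.25], [0.06, 2.57], [-1.19, 4.33], [0.19, 2], [-2.82, 2.82]. Speed limits (rad/s): [1.89, 1.89, 2.39, 2.39, 3.01, 3.01, 3.01].

## Interface

Orientations are given as a 3x3 rotation matrix whose columns are the frame's x, y, z axes.
In Python, from rig import robot gives the robot as it stands. Calls block until the motion is done:
- robot.move_ptp(position, orientation): joint-space move of the TCP to a pose.
- robot.move_linear(position, velocity=0.15, frame=None, threshold=None): straight line of the TCP; frame=None keeps the orientation; velocity is the mean speed in m/s. With threshold (N) it stops when the force on the tool has changed by that much, and returns True; else False.
- robot.goto_joints(angles): joint-space move.
- robot.gripper_to(opening): finger opening in m; the grip force is fixed at half the most; returns when the fingers have stopped.
- robot.pause(seconds).
- robot.ik(position, orientation): joint angles nearest the present ones, or None.
- robot.get_state(): the state.
- robot.grab_frame(name): name is "scene" or "side" or "wrist"; returns the picture (420x560x3 uint8, red, green, blue); there is no depth.
- robot.camera_info(name): a dict with "fx", "fy", "cx", "cy" (pixels), "rvec" (rotation vector, rad) and "tvec" (3), from world to camera coordinates, as OpenCV has them. Camera axes: x right, y down, z forward; pixel columns grow to the right and rows downward; lengths in m; the calibration is good to about 2 mm. A picture is of the moment at which its call begins: read the wrist's pose just before it. camera_info takes no time and is no camera call; for the wrist camera it gives the pose at the moment of the call.
A pose or a line that the arm cannot do raises robot.PlanningError and nothing moves.
- robot.sign_off(): hands the job in; it is judged then, once.
The state is a dict: "time": time; "qpos": joint angles; "joint_vel": joint speeds; "effort": joint torques, N m; "ee_pos": TCP position; "tool_rot": TCP orientation; "force": force on the tool from outside, world axes, zero at the start; "moment": the same for the moment, N m; "opening": finger opening in m; "grasp_force": force on a finger pad.
Only numpy, scipy, OpenCV 4.12 (cv2) and the standard library are available. Lean on these libraries where they do the work, as an engineer would, in place of code of your own. Each camera call takes 0.05 s, during which the arm holds its last target. There are 200 camera calls.

## Working session

There is one attempt and no reset: what is moved stays moved. The work goes in short steps, each a Python script; the robot and the scene stay as the last script left them, time stands still between calls to the robot, and variables do not carry over. Pictures are saved under pics/ and viewed, at most 10 in all, crops included, and the job is handed in when it is done.

```bash
ls; mkdir -p pics
python3 - <<'E'
from rig import robot
import cv2
for n in ("scene","side"):
    im=robot.grab_frame(n); cv2.imwrite(f"pics/{n}0.png",im[:,:,::-1]); print(n,robot.camera_info(n))
print(robot.get_state())
E
```

```text
pics
scene {'fx': 404.5362477378318, 'fy': 404.5362477378318, 'cx': 282.05622576004623, 'cy': 209.17893557159186, 'rvec': array([ 2.21725937,  1.41724217, -0.39340311]), 'tvec': array([-0.24372888, -0.44999386,  1.17508313])}
side {'fx': 415.58621839961506, 'fy': 415.58621839961506, 'cx': 285.68512137081495, 'cy': 209.6973101250527, 'rvec': array([ 0.07063636, -2.89541748,  1.12728569]), 'tvec': array([0.62827453, 0.12576124, 0.86134647])}
{'time': 0.1, 'qpos': array([-0.04150229,  0.41787597, -0.01030777,  1.61410224,  0.00474032,
        1.11067883, -0.05299884]), 'joint_vel': array([ 0.00012246, -0.00117131,  0.00035873,  0.00098435,  0.00016785,
        0.00116214, -0.00084643]), 'effort': array([ 7.74739638e-04, -8.52578259e+01,  6.39427956e-01, -4.26696110e+01,
       -4.89651540e-02,  1.64374465e-02, -7.34272044e-05]), 'ee_pos': array([ 6.24694121e-01, -1.60407097e-05,  2.23916666e-01]), 'tool_rot': array([[-3.37420237e-05,  9.99999463e-01, -1.03557503e-03],
       [ 9.99999993e-01,  3.36207248e-05, -1.17149135e-04],
       [-1.17114255e-04, -1.03557897e-03, -9.99999457e-01]]), 'force': array([-0.50709144,  0.61964364, -0.45058978]), 'moment': array([ 0.04744374, -0.03000111, -0.0185088 ]), 'grasp_force': 0.0, 'opening': 0.09412100664893606}
```

View pics/scene0.png

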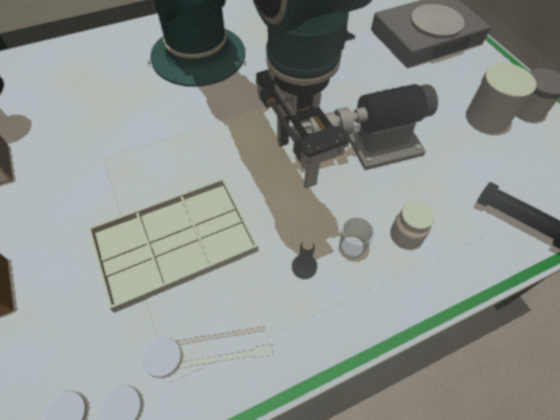

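View pics/side0.png

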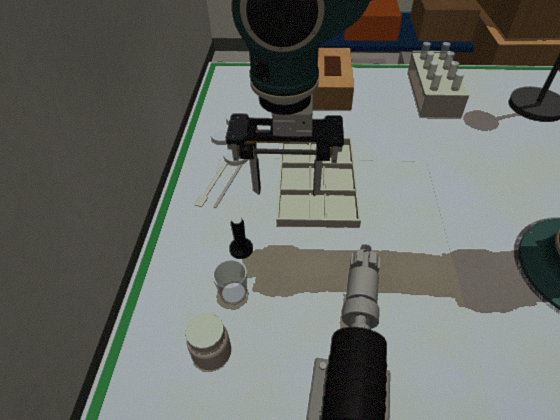

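The scene picture shows the tray with corners at about (93,235), (221,184), (256,240) and (112,303). The side picture shows the shaft pointing away from the motor, free end near (366,246), and the cup, jar and tamper to the left, away from the shaft.

```bash
cat > h.py <<'E'
import numpy as np, cv2
from rig import robot
def ray(info,u,v,z):
    R=cv2.Rodrigues(np.array(info["rvec"]))[0]; c=-R.T@info["tvec"]
    d=R.T@np.array([(u-info["cx"])/info["fx"],(v-info["cy"])/info["fy"],1]); return c+d*(z-c[2])/d[2]
def proj(info,P):
    return cv2.projectPoints(np.array(P,float).reshape(-1,3),info["rvec"],np.array(info["tvec"]),np.array([[info["fx"],0,info["cx"]],[0,info["fy"],info["cy"]],[0,0,1.]]),None)[0].reshape(-1,2)
E
python3 - <<'E'
from h import *
np.set_printoptions(precision=4,suppress=True)
S=robot.camera_info("scene");D=robot.camera_info("side")
for p in [(93,233),(221,184),(256,240),(112,303)]: print("tray sc",ray(S,*p,.025))
for p in [(283,142),(354,142),(357,224),(278,224)]: print("tray sd",ray(D,*p,.025))
print("end top",ray(D,366,246,.13),"motor front top",ray(D,358,330,.16))
for n,p,z in [("cup",(352,246),0),("jar",(414,210),.085),("tamper",(305,266),0)]: print(n,ray(S,*p,z))
print("jar",ray(D,205,331,.085))
s=-1
for i in (S,D): print("cam pos",-cv2.Rodrigues(i["rvec"])[0].T@i["tvec"])
E
```

```text
tray sc [ 0.489  -0.3872  0.025 ]
tray sc [ 0.4814 -0.1061  0.025 ]
tray sc [ 0.6429 -0.0905  0.025 ]
tray sc [ 0.653  -0.3848  0.025 ]
tray sd [ 0.6564 -0.3698  0.025 ]
tray sd [ 0.4652 -0.3766  0.025 ]
tray sd [ 0.4749 -0.0853  0.025 ]
tray sd [ 0.6503 -0.078   0.025 ]
end top [0.4791 0.0572 0.13  ] motor front top [0.508  0.2363 0.16  ]
cup [0.7272 0.091  0.    ]
jar [0.7415 0.2083 0.085 ]
tamper [ 0.7267 -0.0192  0.    ]
jar [0.7509 0.2122 0.085 ]
cam pos [ 1.0119 -0.2157  0.7565]
cam pos [0.5899 0.523  0.7287]
```

```bash
cat >> h.py <<'E'
np.set_printoptions(precision=4,suppress=True)
def camrel():
    s=robot.get_state(); i=robot.camera_info("wrist"); R=cv2.Rodrigues(i["rvec"])[0]
    Rt=np.array(s["tool_rot"]); c=-R.T@i["tvec"]
    return Rt.T@R.T, Rt.T@(c-s["ee_pos"])   # cam rot, pos in tool frame
def rotz(a): return cv2.Rodrigues(np.array([0,0,float(a)]))[0]
def rotx(a): return cv2.Rodrigues(np.array([float(a),0,0]))[0]
def roty(a): return cv2.Rodrigues(np.array([0,float(a),0]))[0]
DOWN=np.array([[0,1,0],[1,0,0],[0,0,-1.]])   # tool y along world x
def look(target,dist,R):
    Rc,pc=camrel(); t=np.array(target)-dist*(R@Rc)[:,2]-R@pc; return t
E
python3 - <<'E'
from h import *
Rc,pc=camrel(); print(Rc,pc)
i=robot.camera_info("wrist");print(i["fx"],i["cx"],i["cy"])
for d in (.2,.25,.3): print(d,look([.487,.11,.12],d,DOWN),robot.ik(look([.487,.11,.12],d,DOWN),DOWN))
for tilt in (-1.0,-.8,-.6,-.4,.4,.6,.8,1.0):
  for flip in (0,1):
    R=rotx(tilt)@DOWN@rotz(np.pi*flip)
    for d in (.2,.25):
        t=look([.48,.06,.12],d,R); q=robot.ik(t,R); print(tilt,flip,d,(R@Rc)[:,2],t,q is not None)
E
```

```text
[[ 0.0003 -0.974  -0.2267]
 [ 1.      0.0001  0.001 ]
 [-0.001  -0.2267  0.974 ]] [ 0.0655  0.0004 -0.1619]
366.4153376723381 273.9562378701622 208.78609416343684
0.2 [0.4864 0.0898 0.1529] [-0.1911  0.2756 -0.0621  1.9998  0.0222  0.8668 -0.2653]
0.25 [0.4864 0.1012 0.2016] [-0.2068  0.2157 -0.0685  1.9492  0.0177  0.9773 -0.2836]
0.3 [0.4863 0.1125 0.2503] [-0.2229  0.1672 -0.0738  1.8883  0.0139  1.0866 -0.3022]
-1.0 0 0.2 [ 0.001  -0.942  -0.3355] [0.4794 0.0768 0.1548] True
-1.0 0 0.25 [ 0.001  -0.942  -0.3355] [0.4794 0.1239 0.1715] True
-1.0 1 0.2 [-0.001  -0.6971 -0.717 ] [0.4806 0.0986 0.1208] True
-1.0 1 0.25 [-0.001  -0.6971 -0.717 ] [0.4806 0.1335 0.1567] True
-0.8 0 0.2 [ 0.001  -0.8566 -0.516 ] [0.4794 0.0696 0.1574] True
-0.8 0 0.25 [ 0.001  -0.8566 -0.516 ] [0.4794 0.1124 0.1832] True
-0.8 1 0.2 [-0.001  -0.5408 -0.8412] [0.4806 0.0977 0.1285] True
-0.8 1 0.25 [-0.001  -0.5408 -0.8412] [0.4806 0.1247 0.1705] True
-0.6 0 0.2 [ 0.001  -0.737  -0.6759] [0.4794 0.062  0.1586] True
-0.6 0 0.25 [ 0.001  -0.737  -0.6759] [0.4794 0.0988 0.1924] True
-0.6 1 0.2 [-0.001  -0.362
[... 707 characters left out ...]
   0.3629 -0.9318] [0.4794 0.0066 0.1824] True
0.6 1 0.2 [-0.001   0.737  -0.6759] [0.4806 0.058  0.1586] True
0.6 1 0.25 [-0.001   0.737  -0.6759] [0.4806 0.0212 0.1924] True
0.8 0 0.2 [ 0.001   0.5408 -0.8412] [0.4794 0.0223 0.1285] True
0.8 0 0.25 [ 0.001   0.5408 -0.8412] [ 0.4794 -0.0047  0.1705] True
0.8 1 0.2 [-0.001   0.8566 -0.516 ] [0.4806 0.0504 0.1574] True
0.8 1 0.25 [-0.001   0.8566 -0.516 ] [0.4806 0.0076 0.1832] True
1.0 0 0.2 [ 0.001   0.6971 -0.717 ] [0.4794 0.0214 0.1208] True
1.0 0 0.25 [ 0.001   0.6971 -0.717 ] [ 0.4794 -0.0135  0.1567] True
1.0 1 0.2 [-0.001   0.942  -0.3355] [0.4806 0.0432 0.1548] True
1.0 1 0.25 [-0.001   0.942  -0.3355] [ 0.4806 -0.0039  0.1715] True
```

Run:
```python
from h import *
import pickle
D={}
def snap(n):
    D[n]=robot.camera_info("wrist"); cv2.imwrite(f"pics/{n}.png",robot.grab_frame("wrist")[:,:,::-1])
t=look([.565,-.235,.02],.45,DOWN); robot.move_ptp(t,DOWN); snap("tray")
R=rotx(1.0)@DOWN; t=look([.48,.06,.12],.29,R); print(t); robot.move_ptp(t,R); snap("end")
t=look([.487,.11,.12],.32,DOWN); print(t); robot.move_ptp(t,DOWN); snap("top")
pickle.dump(D,open("cams.pkl","wb")); print(robot.get_state()["time"])
```

```text
[ 0.4793 -0.0413  0.1854]
[0.4865 0.1157 0.2707]
3.225
```

View pics/tray.png

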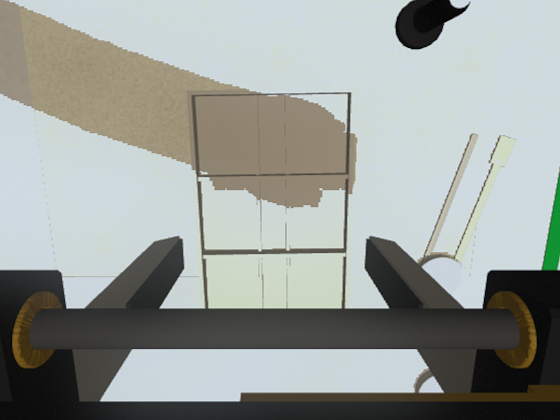

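View pics/end.png

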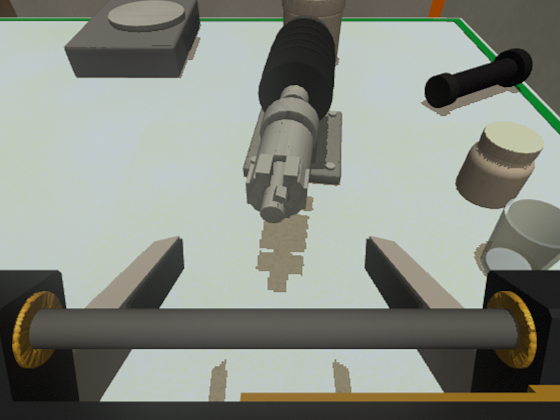

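View pics/top.png

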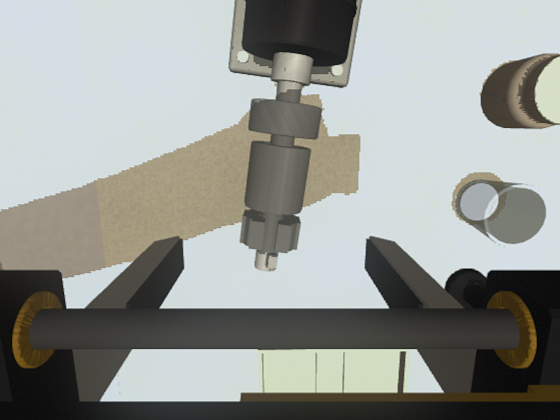

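The tray view has tops running from (192,95)/(350,93) down to dividers at rows 175 and 250. The end view has the shaft end at (272,213) with the lug above it. The top view shows the shaft from (292,60) to (265,268), yawed about 0.13, with collar at (270,232), sleeve at (278,178) and ring at (285,118). I'll enlarge the last two.

Run:
```python
import cv2
r=lambda f,x,y,w,h,k:cv2.resize(cv2.imread(f)[y:y+h,x:x+w],None,fx=k,fy=k,interpolation=cv2.INTER_CUBIC)
cv2.imwrite("pics/c_end.png",r("pics/end.png",235,75,100,150,4))
cv2.imwrite("pics/c_top.png",r("pics/top.png",220,45,130,235,2.5))
a=cv2.imread("pics/c_end.png");b=cv2.imread("pics/c_top.png")
import numpy as np
c=np.zeros((600,400+b.shape[1],3),np.uint8);c[:600,:400]=a;c[:b.shape[0],400:]=b;print(b.shape);cv2.imwrite("pics/crop.png",c)
```

```text
(588, 325, 3)
```

View pics/crop.png

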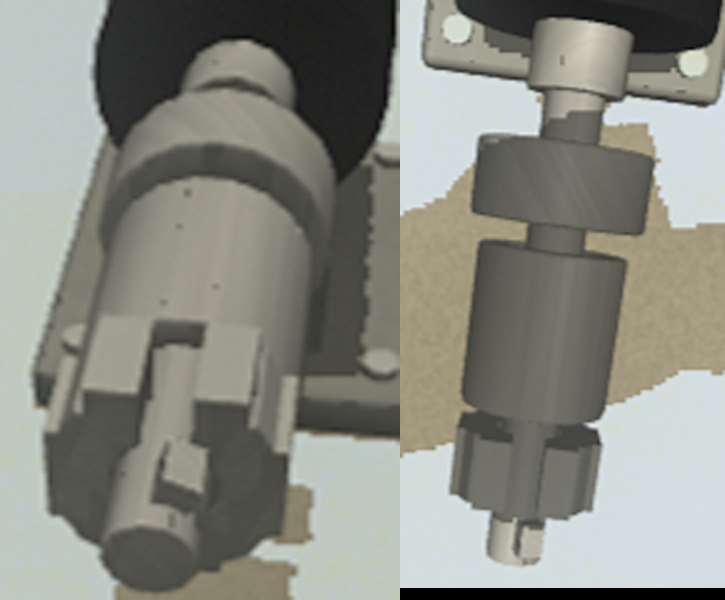

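```bash
cat > fit.py <<'E'
from h import *
import pickle
D=pickle.load(open("cams.pkl","rb"))
te=lambda u,v:(235+u/4,75+v/4)
tt=lambda u,v:(220+(u-400)/2.5,45+v/2.5)
T=D["top"];E=D["end"]
if __name__=="__main__":
    for n,p,z in [("shaft a",(572,115),.12),("shaft b",(557,237),.12),("end",(511,561),.12),("motor face sh.",(584,20),.12),("sleeve in",(552.5,253),.112),("sleeve out",(534,408),.112),("ring in",(566,147),.112),("ring out",(559,221),.112)]:
        print(n,ray(T,*tt(*p),z))
    for L,Rr,z in [((478,245),(627,262),.112),((463,400),(605,415),.112),((480,140),(653,155),.112),((473,210),(645,232),.112),((458,415),(601,430),.1185),((451,488),(590,510),.1185)]:
        print("width",np.linalg.norm(ray(T,*tt(*L),z)-ray(T,*tt(*Rr),z)))
    print("end view end centre",ray(E,*te(150,560),.12))
    for p in [(192,95),(350,93),(199,176),(348,174),(203,252),(346,249)]: print("tray",ray(D["tray"],*p,.025))
    for p in [(259,94),(285,94),(262,250),(289,250)]: print("rib",ray(D["tray"],*p,.0115))
E
python3 fit.py
```

```text
shaft a [0.4992 0.2062 0.12  ]
shaft b [0.4946 0.1671 0.12  ]
end [0.4784 0.0511 0.12  ]
motor face sh. [0.5028 0.2352 0.12  ]
sleeve in [0.4932 0.1614 0.112 ]
sleeve out [0.4868 0.1064 0.112 ]
ring in [0.4976 0.1966 0.112 ]
ring out [0.4954 0.1722 0.112 ]
width 0.051818602512100145
width 0.05126472622856042
width 0.058489913551142955
width 0.05944956356618881
width 0.050763697554104766
width 0.05069905360576365
end view end centre [0.479  0.0554 0.12  ]
tray [ 0.4725 -0.0999  0.025 ]
tray [ 0.651  -0.0973  0.025 ]
tray [ 0.4763 -0.192   0.025 ]
tray [ 0.6532 -0.1892  0.025 ]
tray [ 0.4771 -0.2872  0.025 ]
tray [ 0.6552 -0.2829  0.025 ]
rib [ 0.5477 -0.0976  0.0115]
rib [ 0.578  -0.0975  0.0115]
rib [ 0.5502 -0.2892  0.0115]
rib [ 0.5849 -0.2891  0.0115]
```

```bash
cat > ov.py <<'E'
from fit import *
yaw=-.12; ys=np.array([-np.sin(yaw),np.cos(yaw),0]); xs=np.array([np.cos(yaw),np.sin(yaw),0]); zs=np.array([0,0,1.])
end=np.array([.4805,.0553,.12])
P=lambda s,r,a,w=0,dz=0: end+ys*s+r*(np.sin(a)*xs+np.cos(a)*zs)+w*(np.cos(a)*xs-np.sin(a)*zs)+zs*dz
if __name__=="__main__":
    print("obs end-view: end",te(150,560),"crest",te(187,467)," top-view crest",tt(531,542),"end top",tt(513,561))
    print("proj end",proj(E,end),"top end",proj(T,end+.01*zs))
    for a in (0,.1,.2,.3,.4,.5): print(a,proj(E,P(.012,.0165,a)),proj(T,P(.012,.0165,a)))
    for p in [(525,460)]: print("collar mid at",ray(T,*tt(*p),.1185+.012), (ray(T,*tt(*p),.1185+.012)-end)@ys)
    print("ends s",[(ray(T,*tt(*p),.13)-end)@ys for p in [(458,415),(451,488),(601,430),(590,510)]])
    print("sleeve s",(np.array([.490,.1339,0])-end)@ys,"ring s",(np.array([.4965,.1844,0])-end)@ys)
    print("slot obs front",te(168,395),"back",te(178,330))
    for b in (-.2,-.1,0,.1,.2): print(b,proj(E,P(.024,.0244,b,0,-.0015)),proj(E,P(.048,.0244,b,0,-.0015)))
    im=cv2.imread("pics/end.png"); k=10; x0,y0=250,150
    im=cv2.resize(im[y0:y0+70,x0:x0+60],None,fx=k,fy=k,interpolation=cv2.INTER_CUBIC)
    im2=im.copy(); corr=np.array(te(150,560))-proj(E,end)[0]; print("corr",corr)
    for a,c in ((.2,(255,0,0)),(.35,(0,200,0)),(.5,(0,0,255))):
        q=[P(s,.0165,a,w) for s,w in ((.006,-.004),(.006,.004),(.018,.004),(.018,-.004))]
        q=((proj(E,q)+corr-[x0,y0]+.5)*k).astype(np.int32); cv2.polylines(im2,[q],True,c,1)
    cv2.imwrite("pics/ov.png",cv2.resize(np.hstack([im,im2]),(690,402)) if 0 else cv2.resize(np.hstack([im,im2]),(686,400)))
E
python3 ov.py
```

```text
obs end-view: end (272.5, 215.0) crest (281.75, 191.75)  top-view crest (272.4, 261.8) end top (265.2, 269.4)
proj end [[274.4254 215.0968]] top end [[266.4749 269.3388]]
0 [[276.3585 189.1854]] [[267.9333 259.2532]]
0.1 [[278.481  189.4438]] [[269.8443 259.4345]]
0.2 [[280.5804 189.8565]] [[271.7358 259.5443]]
0.3 [[282.6332 190.4189]] [[273.5861 259.5816]]
0.4 [[284.6164 191.1243]] [[275.3742 259.5462]]
0.5 [[286.508  191.9645]] [[277.0802 259.4389]]
collar mid at [0.4837 0.0924 0.1305] 0.03723306011591001
ends s [np.float64(0.05015248746983675), np.float64(0.02403493240932578), np.float64(0.05073279797654455), np.float64(0.021819365403032545)]
sleeve s 0.07917202474735861 ring s 0.13008699020535683
slot obs front (277.0, 173.75) back (279.5, 157.5)
-0.2 [[272.0591 172.7545]] [[275.7097 154.0504]]
-0.1 [[275.1189 172.6453]] [[278.6078 153.9183]]
0 [[278.2168 172.7762]] [[281.5395 154.024 ]]
0.1 [[281.3163 173.1467]] [[284.4705 154.3669]]
0.2 [[284.3805 173.7526]] [[287.3664 154.9432]]
corr [-1.9254 -0.0968]
```

View pics/ov.png

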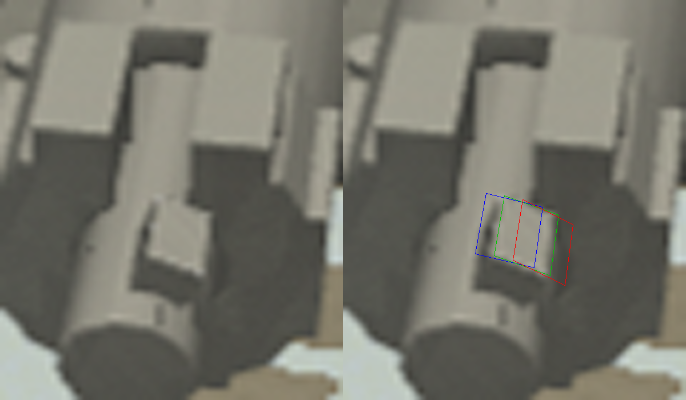

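The overlay at lug lean ≈ 0.33 rad toward +x fits: crest centre at (179,239) in the crop, between blue 0.2 and green 0.35. The slot is at about 0 rad, front centre (152,139). Now I'll grip the collar.

```bash
cat >> h.py <<'E'
yaw=-.127; ys=np.array([-np.sin(yaw),np.cos(yaw),0]); xs=np.array([np.cos(yaw),np.sin(yaw),0]); zs=np.array([0,0,1.])
END=np.array([.4795,.0553,.12]); RG=rotz(yaw)@DOWN
A=lambda s,dz=0: END+ys*s+zs*dz
tilt=lambda a: cv2.Rodrigues(ys*a)[0]@RG
def st(m=""):
    s=robot.get_state(); f=np.array(s["force"]); d=s["ee_pos"]-END
    print(m,"t%.2f"%s["time"],"F(xs,ys,z)",np.array([f@xs,f@ys,f[2]]),"M",s["moment"],"open %.4f grip %.1f"%(s["opening"],s["grasp_force"]),"pos",np.array([d@xs,d@ys,d[2]])*1000)
    return s
E
python3 - <<'E'
from h import *
robot.move_ptp(A(.037,.1),RG); st()
robot.move_linear(A(.037,-.0015),.15); st("down")
robot.gripper_to(.03); st("grip")
robot.move_linear(A(.037,0),.02,None,15); st("lift")
E
```

```text
t3.56 F(xs,ys,z) [-1.5161  1.1674  0.9098] M [ 0.0479 -0.0109  0.0629] open 0.0940 grip 0.0 pos [-0.3076 35.7907 98.9887]
down t4.38 F(xs,ys,z) [0.8335 0.8761 0.0748] M [-0.0518  0.0076  0.0178] open 0.0940 grip 0.0 pos [ 0.6063 37.4043 -0.5041]
grip t5.13 F(xs,ys,z) [-4.4669 -0.2647  3.1358] M [ 0.0784  1.1136 -0.0482] open 0.0503 grip 30.0 pos [-0.396  37.0145 -1.5668]
lift t5.38 F(xs,ys,z) [-0.0958 -0.087  -1.4139] M [-0.0011 -0.0014  0.0093] open 0.0496 grip 30.0 pos [ 0.2893 36.9765  0.1012]
```

Run:
```python
from h import *
print(robot.move_linear(A(.037),.05,tilt(.33),12)); st("turn"); robot.pause(.1); st()
print(robot.move_linear(A(.027),.03,None,7)); st("draw1")
```

```text
True
turn t5.82 F(xs,ys,z) [0.0206 1.5826 0.6247] M [ 0.2113 -0.0427 -0.0802] open 0.0498 grip 30.0 pos [ 0.1056 36.5106 -0.6526]
 t5.92 F(xs,ys,z) [-1.0636  0.5375  2.2756] M [ 0.2471  0.2063 -0.0635] open 0.0497 grip 30.0 pos [ 0.1341 36.4807 -0.7078]
False
draw1 t6.38 F(xs,ys,z) [-0.5576 -0.1431 -1.4079] M [-0.0639 -0.4265  0.0058] open 0.0496 grip 30.0 pos [ 0.0773 26.7399 -0.0555]
```

Run:
```python
from h import *
s=st(); z=-s["tool_rot"][:,2]; print("tilt",np.arctan2(z@xs,z[2]), "yaw", np.arctan2(s["tool_rot"][1,1],s["tool_rot"][0,1]))
```

```text
t6.38 F(xs,ys,z) [-0.5576 -0.1431 -1.4079] M [-0.0639 -0.4265  0.0058] open 0.0496 grip 30.0 pos [ 0.0773 26.7399 -0.0555]
tilt 0.3472572483704983 yaw -0.1296069967385269
```

Run:
```python
from h import *
for a in (.32,.29,.26,.23):
    s=robot.get_state(); robot.move_linear(A(.027),.03,tilt(a)); robot.pause(.1)
    s=st(a); z=-s["tool_rot"][:,2]; m=s["moment"]@ys; print("tilt",np.arctan2(z@xs,z[2]),m)
    if m>.15: break
```

```text
0.32 t6.73 F(xs,ys,z) [-0.2346 -0.0575 -1.7068] M [-0.0092 -0.4085 -0.0054] open 0.0496 grip 30.0 pos [ 0.055  27.0261  0.059 ]
tilt 0.32037927704405933 -0.40641443089874474
0.29 t7.08 F(xs,ys,z) [-0.5155  0.0641 -2.0341] M [-0.1179 -0.3829  0.0539] open 0.0503 grip 30.0 pos [ 0.1377 26.9724  0.0611]
tilt 0.290524712700504 -0.3947028400398785
0.26 t7.43 F(xs,ys,z) [-0.4219 -0.9027 -2.0024] M [-0.0936 -0.2856 -0.0283] open 0.0499 grip 30.0 pos [ 0.1283 26.9283  0.0262]
tilt 0.2606332636689835 -0.2951697632110306
0.23 t7.78 F(xs,ys,z) [-0.3044 -0.2719 -0.5055] M [-0.0517 -0.3168  0.0177] open 0.0497 grip 30.0 pos [ 0.1396 26.933   0.0307]
tilt 0.23057893201022986 -0.3207833176488837
```

Run:
```python
from h import *
robot.move_linear(A(.027),.03,tilt(.29)); robot.pause(.05)
b=robot.move_linear(A(.008),.04,None,7); st(b)
if not b:
    b=robot.move_linear(A(-.03),.08,None,9); st(b)
```

```text
False t8.71 F(xs,ys,z) [-0.8847  0.654  -1.5366] M [-0.0861 -0.4073 -0.0346] open 0.0500 grip 30.0 pos [0.025  8.0158 0.0401]
False t9.33 F(xs,ys,z) [-0.1232  0.142  -0.7255] M [-0.0687 -0.349   0.0195] open 0.0495 grip 30.0 pos [  0.0249 -29.9637   0.072 ]
```

```bash
cat >> h.py <<'E'
ty=.02; RT=rotz(ty)@DOWN; TC=np.array([.5655,-.238,0])
bay=lambda n,z: TC+rotz(ty)@np.array([0,.098*(2-n),z])
def place(n,ze,wide):
    robot.move_ptp(bay(n,ze+.06),RT); robot.move_linear(bay(n,ze+.008),.12); robot.pause(.15); st("over")
    b=robot.move_linear(bay(n,ze-.004),.02,None,4); st(("contact",b)); 
    p=robot.get_state()["ee_pos"]
    robot.gripper_to(wide); robot.pause(.1); st("open")
    robot.move_linear(np.array(p)+[0,0,.02],.06); robot.move_linear(bay(n,.15),.25)
E
python3 - <<'E'
from h import *
place(3,.0307,.075)
s=robot.get_state(); print(s["time"],s["ee_pos"])
E
```

```text
over t11.47 F(xs,ys,z) [-0.4292 -0.1413 -1.8513] M [ 0.0561 -0.0223  0.0675] open 0.0497 grip 30.0 pos [ 137.3503 -377.1213  -80.3431]
('contact', True) t11.88 F(xs,ys,z) [-1.1193 -0.6664  6.7467] M [0.0984 0.1016 0.0099] open 0.0499 grip 30.0 pos [ 137.1311 -377.1021  -87.4039]
open t12.57 F(xs,ys,z) [1.0357 0.0379 0.1883] M [ 0.0187  0.0301 -0.0335] open 0.0748 grip 0.0 pos [ 136.5235 -376.9454  -87.8911]
13.6 [ 0.5674 -0.336   0.1502]
```

```bash
cat >> h.py <<'E'
def draw(s,half):
    robot.gripper_to(.03); g=st("grip")
    b=robot.move_linear(A(s,.003),.03,None,20); st(("lift",b))
    robot.pause(.1)
    b=robot.move_linear(A(-half-.015,.003),.08,None,9); st(("drawn",b)); return b
E
python3 - <<'E'
from h import *
robot.gripper_to(.094)
robot.move_ptp(A(.079,.1),RG); robot.move_linear(A(.079,-.008),.15)
robot.pause(.1);st("down")
draw(.079,.028)
E
```

```text
down t16.83 F(xs,ys,z) [-0.1199  0.5148 -0.59  ] M [-0.0053  0.0099 -0.0131] open 0.0941 grip 0.0 pos [ 0.5432 79.1644 -7.0949]
grip t17.57 F(xs,ys,z) [-1.2051 -0.2327  0.6053] M [-0.0153  0.181   0.0006] open 0.0504 grip 30.0 pos [-0.0938 79.0225 -8.0168]
('lift', False) t18.09 F(xs,ys,z) [-0.0915  0.5666 -2.9185] M [-0.0412 -0.0155 -0.0639] open 0.0503 grip 30.0 pos [ 0.0806 78.921   3.1057]
('drawn', False) t19.87 F(xs,ys,z) [-0.0544 -0.6044 -2.9328] M [-0.0046 -0.0068 -0.0414] open 0.0500 grip 30.0 pos [ -0.0132 -42.5774   3.0111]
```

```bash
sed -i 's/ze+.008),.12/ze+.014),.12/' h.py
python3 - <<'E'
from h import *
place(2,.032,.075)
cv2.imwrite("pics/s1.png",robot.grab_frame("scene")[:,:,::-1])
robot.gripper_to(.094)
robot.move_ptp(A(.13,.1),RG)
D={"w":robot.camera_info("wrist")}; im=robot.grab_frame("wrist"); cv2.imwrite("pics/w1.png",im[:,:,::-1])
a=cv2.imread("pics/s1.png")[160:330,70:300]; b=cv2.imread("pics/w1.png")[0:330,150:420]
a=cv2.resize(a,None,fx=1.8,fy=1.8); c=np.zeros((330,414+270,3),np.uint8); c[:306]=np.pad(a,((0,0),(0,270),(0,0))); c[:,414:]=b
cv2.imwrite("pics/m1.png",c); st(); print(robot.get_state()["time"])
print(proj(D["w"],[A(.13-.013,-.008),A(.13+.013,-.008),A(.13,-.008)+xs*.03,A(.13,-.008)-xs*.03]))
E
```

```text
over t21.59 F(xs,ys,z) [-0.613  -0.0665 -2.6184] M [-0.0048 -0.0361 -0.0001] open 0.0502 grip 30.0 pos [ 122.9874 -279.9961  -73.0806]
('contact', True) t22.23 F(xs,ys,z) [-1.4492 -0.4665  8.2875] M [-0.0264  0.325   0.0157] open 0.0501 grip 30.0 pos [ 122.3794 -280.0576  -86.6711]
open t22.92 F(xs,ys,z) [ 0.9482  0.5601 -0.1476] M [-0.0048  0.011   0.002 ] open 0.0749 grip 0.0 pos [ 121.8427 -279.9913  -87.131 ]
 t26.15 F(xs,ys,z) [ 0.1678 -0.1612 -0.3229] M [-0.0135  0.0281  0.0581] open 0.0941 grip 0.0 pos [  0.6232 129.0365  99.7712]
26.15
[[272.3728 227.6428]
 [272.3028 194.2256]
 [311.9806 211.0645]
 [232.6911 211.1593]]
```

View pics/m1.png

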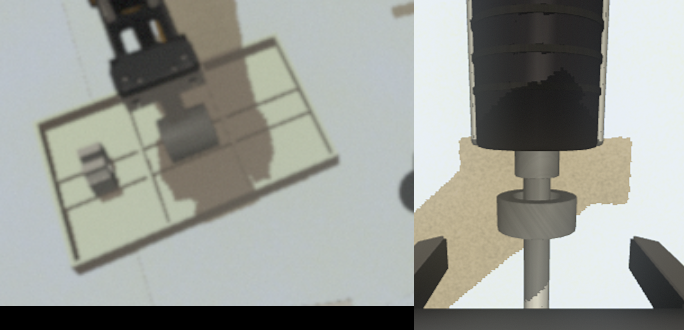

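The picture shows the collar standing in the far bay and the sleeve lying between the ribs in the middle bay. The ring is centred at about (272,216) in the wrist frame, 4–5 px nearer than predicted, so I use s = 0.1265.

Run:
```python
from h import *
robot.move_linear(A(.1265,-.008),.15); robot.pause(.1);st("down")
b=draw(.1265,.013)
if not b:
    place(1,.0369,.085)
    robot.goto_joints([-0.042,0.417,-0.01,1.614,0.005,1.111,-0.053]) if 0 else robot.move_linear([.565,-.05,.3],.25)
    a=cv2.imwrite("pics/s2.png",cv2.resize(robot.grab_frame("scene")[150:330,70:460,::-1],None,fx=2,fy=2)); st()
```

```text
down t27.12 F(xs,ys,z) [-0.0857 -0.3443  0.5943] M [ 0.0106  0.0144 -0.0064] open 0.0941 grip 0.0 pos [  0.4994 126.7546  -7.0795]
grip t27.76 F(xs,ys,z) [-1.0702  0.4993  0.3526] M [-0.0433  0.204   0.0462] open 0.0582 grip 30.0 pos [ -0.0888 126.4895  -8.0241]
('lift', False) t28.27 F(xs,ys,z) [-0.5764  0.1211 -2.5896] M [ 0.0059 -0.0279  0.037 ] open 0.0581 grip 30.0 pos [  0.0308 126.471    3.098 ]
('drawn', False) t30.46 F(xs,ys,z) [ 0.0751 -1.0088 -2.5757] M [-0.0196 -0.0267 -0.0104] open 0.0586 grip 30.0 pos [ -0.0233 -27.641    2.9965]
over t31.93 F(xs,ys,z) [ 0.6223  0.0226 -2.0348] M [-0.0575 -0.0122  0.0274] open 0.0585 grip 30.0 pos [ 108.5901 -182.9814  -68.219 ]
('contact', True) t32.58 F(xs,ys,z) [-0.4187 -0.8268  6.9982] M [-0.058   0.1184  0.0156] open 0.0580 grip 30.0 pos [ 108.0974 -183.142   -82.4574]
open t33.30 F(xs,ys,z) [ 0.7203 -1.2401 -0.9164] M [ 0.0392 -0.0036 -0.0217] open 0.0852 grip 0.0 pos [ 107.4757 -183.1771  -82.8207]
 t35.21 F(xs,ys,z) [-0.1918 -0.2379 -0.2282] M [ 0.0013 -0.0239 -0.0024] open 0.0849 grip 0.0 pos [ 97.6594 -94.7515 178.1548]
```

View pics/s2.png

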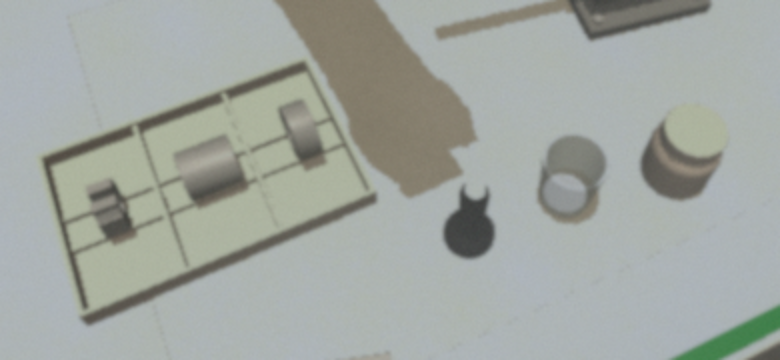

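The picture shows the collar (108,208), sleeve (210,168) and ring (300,128), one in each bay between the ribs. The jar, cup and tamper are still standing where they were.

```bash
python3 -c "
from rig import robot
print(robot.sign_off())"
```

```text
the job is handed in; nothing more can be done
None
```

The shaft is stripped and the job handed in at about 35 s: ring in the bay nearest the motor, sleeve in the middle, collar in the far bay. Nothing was forced or dropped, and the jar, cup and tamper were left alone.

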